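# Open the safety cap of the solvent bottle

## Task

Open the solvent bottle: press its safety cap down against the spring and, while keeping it pressed, turn it anticlockwise (seen from above) until it comes up against its stop, then lift the cap off and set it down gently, right way up, well inside the shallow metal tray. Feel your way: press and turn firmly but never force the cap against its shoulder or its stop, and leave the other things on the bench where they are.

Things in the scene. Friction and masses are not known exactly. Their poses are not given: they have to be found in the camera images.
- cap_center (a point): Centre of the safety cap, half-way up its axis: a round black ribbed plastic cap, 50 mm across, 38 mm tall, about 60 g, loose. z up along its axis. At the start it is on the bottle, its centre 141 mm above the bench. Grip its solid upper 20 mm, at any yaw; below is a hollow skirt with three lugs inside.
- cap_rim (a point): Middle of the cap's lower rim, 19 mm below its centre. Pressed down, the cap turns anticlockwise (from above) by 34 to 78 degrees, different each time, up to a rigid stop, where the torque climbs from about 0.1 past 0.3 N m: stop there (0.9 N m is forcing it). It comes off only in the last few degrees before the stop. Let the press off: it rises 4 mm itself; 15 mm more clears the neck.
- plug_top (a point): Top of the sprung plug in the bottle neck, under the cap. It holds the cap up with 6 N, plus 0.6 N per mm pressed. Hidden teeth block turning until the cap is pressed 2 to 7 mm, different each time; 2 mm further it bottoms on a rigid shoulder (force climbs steeply). A press of 14 to 18 N is surely there: stop and turn; 40 N is forcing it.
- bottle: White plastic solvent bottle, 66 mm across, neck top at 129 mm, held fast in a round dark steel holder (foot 110 mm across, 10 mm thick) fixed to the bench. Origin on the axis at bench height, z up; the cap sits on this axis. It neither moves nor turns.
- tray_in (a point): Centre of the inner floor of the square shallow aluminium tray, loose, 0.6 kg, 150 x 150 mm outside, walls 3 mm thick and 14 mm high, inner floor 3 mm above the bench; x and y axes along its sides, z up. Cap set down in it upright has its centre 19 mm above this point.
- spool: Bystander: small grey spool standing on end, 42 mm across, 32 mm tall; origin at its underside.
- motor: Bystander: small metal motor standing upright, 28 mm across, 36 mm tall with its shaft; origin at its underside.
- screwdriver: Bystander: screwdriver lying on the bench near the back.
- brush: Bystander: brush lying on the bench.
- dropper: Bystander: small amber bottle, 32 mm across, 75 mm tall; origin at its underside.
- tin: Bystander: small open steel cup, 64 mm across, 35 mm tall; origin at its underside.
- nutbox: Bystander: clear box 50 x 35 x 22 mm; origin at its underside.
Mind the look-alikes: they are no part of the job. Of the things that look like the part that bears tray_in, the middle-sized one is meant.

How it is judged:
By the outcome, as a careful person would: the job done as asked, in the order asked, and still so for the second after the job is handed in, with the robot touching nothing.
It also fails if it takes over 72 s, if anything falls off the work surface, if the arm or the gripper's body presses on something with over 40 N, if the wrist force passes 120 N, or if a joint passes its speed limit or range.

## Robot

A 6-joint arm with a two-finger parallel gripper is mounted at the origin on the work surface. World frame = base frame: x ahead of the robot, y to its left, z up, the work surface at z = 0. Lengths are in m, angles in rad, forces in N, time in s.
With the tool pointing down it reaches from about 0.35 to 0.775 m from the base axis. Payload 7.3 kg.
Tool frame: the origin (TCP) lies between the finger pads; the fingertips stand 25 mm ahead of it and the grasp point (between the pads) lies 6 mm ahead of it; y points along the fingers, z is the direction in which the jaws open and shut, and the axes are right-handed (so a half turn about y gives the same grasp; the last joint's range is limited). The gripper opens to 92 mm and grips with 3 to 60 N. Pads are 19 mm wide; open, the fingers measure 130 mm over their backs; the gripper's body (75 mm by 190 mm) begins 47 mm behind the grasp point.
Start: joints at [1.017, 0.342, 1.524, -0, 1.275, -0.146], TCP at [0.208, 0.482, 0.213] pointing down, gripper open.
Joint ranges: [-2.53, 2.53], [-0.77, 2.02], [0.04, 2.7], [-1, 4.14], [0.28, 2.66], [-3.11, 3.11]. Speed limits (rad/s): [2.57, 2.57, 3.14, 3.14, 3.14, 3.14].

## Interface

Orientations are given as [roll, pitch, yaw] about the fixed x, y, z axes, in that order (R = Rz(yaw) Ry(pitch) Rx(roll)).
In Python, from cell import sensors, read_camera, hand_in gives the robot as it stands. The module is installed in compiled form; this text tells all that it offers.
- The arm moves only by the tool send_rows, never from a script. Its argument "motion" is a list that holds one entry, the list of rows, each a list of 4 numbers: the shift along the tool's x, y, z in m, then the turn about the tool's y in degrees. In form: [[[tx, ty, tz, twist], ...]]. A call has 1 to 8 rows; each row is the pose to reach, as a shift and turn from the pose measured when the call began, along the tool's axes at that moment; what a row does not reach only later rows make up. A row lasts 1/10 s, in which the tool goes at most 50 mm and 8.59 degrees, less where a joint would pass 70% of its speed; a pose out of reach is approached as far as the arm can. A call with a gripper value outside its range is refused whole. "gripper" is the opening, from 0 (shut) to 1 (fully open), set as the call begins (left out, the last holds). The fingers move at their own pace and stop on an object; "grip_force" is the grip in N (left out, the last holds). Time passes only in rows, so rows that repeat a pose let the fingers close. It gives the time, the measured TCP pose, the force and the opening at its end, in the units of the state.
- sensors.observe(): the state, without advancing time (a new reading comes with each control period).
- read_camera(name): name is "side" or "top"; returns a dict with "frame" (420x560x3 uint8, red, green, blue), "fx", "fy", "cx", "cy" (pixels), "distortion" ([k1, k2, p1, p2, k3] as OpenCV has them; the pictures are not rectified), "extrinsics" (4x4, takes a point from world to camera coordinates). Camera axes: x right, y up, looking along -z (the intrinsics and any distortion apply to the point x, -y, -z); pixel columns grow to the right and rows downward; lengths in m; the calibration is good to about 2 mm. A picture is of the moment at which its call begins. There is no depth.
- hand_in(): hands the job in, once; it reports no verdict.
The state is a dict: "time": time; "qpos": joint angles; "qvel": joint speeds; "joint_efforts": joint torques, N m; "tool_pos": TCP position; "tool_rot": TCP orientation; "contact_force": force on the tool from outside, world axes, zero at the start; "torque": the same for the moment, N m; "opening": finger opening in m.
Only numpy, scipy, OpenCV 4.12 (cv2) and the standard library are available. Lean on these libraries where they do the work, as an engineer would, in place of code of your own. Each camera call takes 0.05 s, during which the arm holds its last target.

## Working session

There is one attempt and no reset: what is moved stays moved. The work goes in short steps, Python scripts to look and compute and a tool call to move; the robot and the scene stay as the last step left them, time stands still between calls to the robot, and variables do not carry over. Pictures are saved under pics/ and viewed, and the job is handed in when it is done.

Besides the shell and the picture viewer there is one more tool, called in YAML: its name, and indented under it one key for each argument. send_rows: Moves the arm, as the interface text tells. Its arguments: {"type":"object","properties":{"motion":{"type":"array"},"gripper":{"type":"number"},"grip_force":{"type":"number"}},"required":["motion"]}

```bash
mkdir -p pics; python3 - <<'E'
from cell import sensors, read_camera
import cv2,numpy as np,pickle
print(sensors.observe())
for n in("side","top"):
    c=read_camera(n); cv2.imwrite(f"pics/{n}0.png",c["frame"][...,::-1]); pickle.dump(c,open(f"{n}0.pkl","wb"))
    print(n,{k:(np.round(v,4).tolist() if k!="frame" else 0) for k,v in c.items()})
E
```

```text
{'time': 0.0, 'qpos': array([ 1.01700621e+00,  3.42715818e-01,  1.52502141e+00,  1.59602635e-05,
        1.27542105e+00, -1.46008951e-01]), 'qvel': array([ 0.00079356, -0.00033948,  0.00130656, -0.0013925 ,  0.00110902,
       -0.00039775]), 'joint_efforts': array([-6.71018061e-04, -4.31241095e+01, -2.44222122e+01,  7.16894190e-02,
        5.60329249e-02, -1.20564837e-04]), 'tool_pos': array([0.20794749, 0.48158421, 0.21194704]), 'tool_rot': array([-1.57234308e+00,  2.42884255e-04, -4.07786017e-01]), 'contact_force': array([-0.45100254, -0.20358083,  0.78796277]), 'torque': array([0.01217014, 0.03722094, 0.00320387]), 'opening': 0.09175950154736595}
side {'frame': 0, 'fx': 440.0699, 'fy': 440.0699, 'cx': 278.3802, 'cy': 208.502, 'distortion': [-0.0886, 0.0, 0.0, 0.0, 0.0], 'extrinsics': [[-0.9974, -0.0716, -0.0115, 0.5049], [0.042, -0.7001, 0.7128, -0.1065], [-0.0591, 0.7104, 0.7013, -1.1171], [0.0, 0.0, 0.0, 1.0]]}
top {'frame': 0, 'fx': 397.1805, 'fy': 397.1805, 'cx': 282.5106, 'cy': 215.8425, 'distortion': [-0.0196, 0.0, 0.0, 0.0, 0.0], 'extrinsics': [[-0.0695, -0.9976, -0.0029, 0.0304], [0.9767, -0.0687, 0.2031, -0.5035], [-0.2028, 0.0113, 0.9791, -1.2502], [0.0, 0.0, 0.0, 1.0]]}
```

View pics/side0.png

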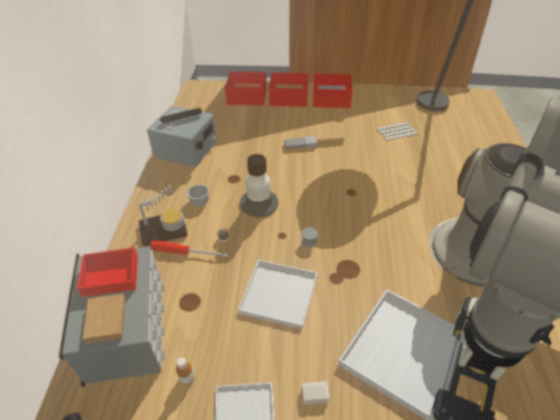

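View pics/top0.png

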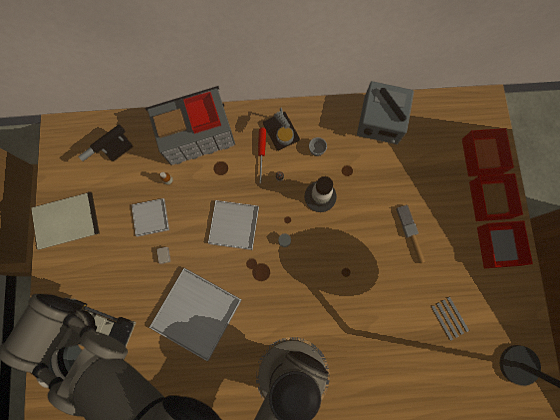

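The side view shows the bottle with its black cap at about (257,163), the middle tray at (279,294), and the other trays small (245,400) and large (405,355). In the top view the cap is at (323,184) and the middle tray at (233,225). The trays there are small (150,217) and large (196,310). Next I'll segment the cap and the middle tray.

```bash
cat > h.py <<'E'
import cv2,numpy as np
def ray(c,uv):
    K=np.array([[c["fx"],0,c["cx"]],[0,c["fy"],c["cy"]],[0,0,1]])
    p=cv2.undistortPoints(np.array(uv,float).reshape(-1,1,2),K,np.array(c["distortion"],float)).reshape(-1,2)
    d=np.c_[p[:,0],-p[:,1],-np.ones(len(p))]
    E=np.array(c["extrinsics"]);R,t=E[:3,:3],E[:3,3]
    d=d@R; return -R.T@t, d/np.linalg.norm(d,axis=1)[:,None]
def onz(c,uv,z):
    o,d=ray(c,uv); return o+d*((z-o[2])/d[:,2])[:,None]
def tri(c1,u1,c2,u2):
    A=np.zeros((3,3));b=np.zeros(3);L=[]
    for c,u in((c1,u1),(c2,u2)):
        o,d=ray(c,u);d=d[0];P=np.eye(3)-np.outer(d,d);A+=P;b+=P@o;L.append((P,o))
    x=np.linalg.solve(A,b); return x,[float(np.linalg.norm(P@(x-o))) for P,o in L]
def proj(c,X):
    E=np.array(c["extrinsics"]);p=(np.atleast_2d(X)@E[:3,:3].T+E[:3,3])*[1,-1,-1]
    K=np.array([[c["fx"],0,c["cx"]],[0,c["fy"],c["cy"]],[0,0,1]])
    return cv2.projectPoints(p.reshape(-1,1,3),np.zeros(3),np.zeros(3),K,np.array(c["distortion"],float))[0].reshape(-1,2)
E
python3 - <<'E'
import pickle,cv2,numpy as np
for n,(u,v) in(("side",(258,180)),("top",(320,190))):
    f=pickle.load(open(n+"0.pkl","rb"))["frame"][...,::-1]
    a=f[v-40:v+40,u-40:u+40]; u2,v2=((279,294) if n=="side" else (233,225))
    b=f[v2-45:v2+45,u2-45:u2+45]
    cv2.imwrite(f"pics/{n}_crop.png",np.hstack([cv2.resize(a,(400,400),interpolation=0),cv2.resize(b,(400,400),interpolation=0)]))
E
```

```text
(no output)
```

View pics/side_crop.png

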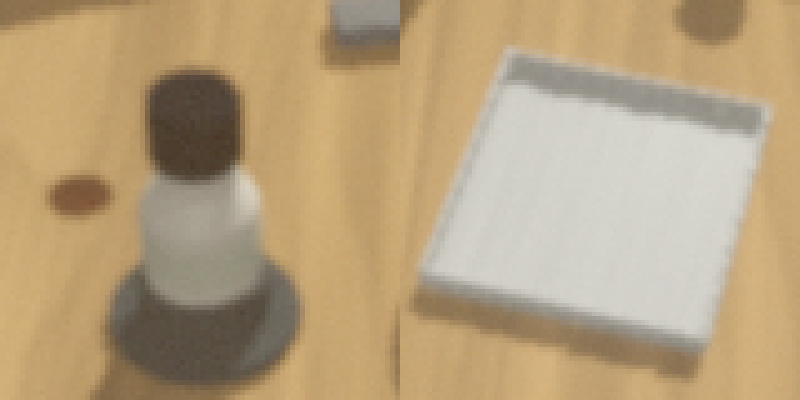

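View pics/top_crop.png

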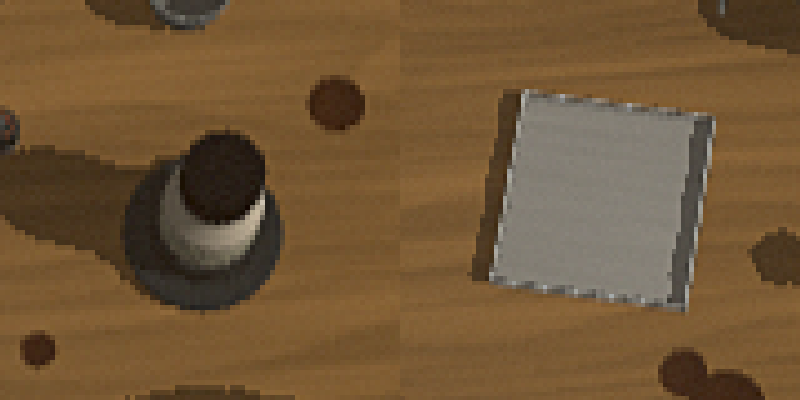

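The crops show the cap clearly against the white bottle and the tray rim corners crisply in both views.

```bash
python3 - <<'E'
import pickle,cv2,numpy as np
from h import *
S=pickle.load(open("side0.pkl","rb"));T=pickle.load(open("top0.pkl","rb"))
cen={};
for n,c,(u,v),seed in(("side",S,(258,180),(257,165)),("top",T,(320,190),(324,185))):
    hsv=cv2.cvtColor(c["frame"],cv2.COLOR_RGB2HSV)
    m=(hsv[...,2]<(90 if n=="side" else 60)).astype(np.uint8)
    if n=="top": 
        # cap is darker/browner than the grey holder: require low value
        m=((c["frame"].max(2)<48)).astype(np.uint8)
    x,y=seed; w=np.zeros_like(m); w[y-20:y+20,x-16:x+16]=m[y-20:y+20,x-16:x+16]
    k,l,st,ce=cv2.connectedComponentsWithStats(w,connectivity=4)
    i=l[y,x]; print(n,st[i],ce[i]); cen[n]=ce[i]
x,e=tri(S,cen["side"],T,cen["top"]); print("cap centre",x,e)
for z in(.141,): print(onz(S,cen["side"],z),onz(T,cen["top"],z))
# expected silhouettes extents
a=np.linspace(0,2*np.pi,60)
for c in(S,T):
    P=np.array([[x[0]+.025*np.cos(t),x[1]+.025*np.sin(t),z] for t in a for z in(.122,.160)]);p=proj(c,P);print("pred bbox",p.min(0),p.max(0))
cs=np.array([(508,47),(770,108),(705,345),(420,272)],float);cs=(cs-[400,0])/400*90+[234-.5,249-.5]
ct=np.array([(522,92),(713,118),(686,308),(490,280)],float);ct=(ct-[400,0])/400*90+[188-.5,180-.5]
ps=onz(S,cs,.014);pt=onz(T,ct,.014);print(ps.round(4));print(pt.round(4))
for p in(ps,pt): print(p.mean(0),[np.linalg.norm(p[i]-p[i-1]).round(4) for i in range(4)])
for u in cs:
  # best matching
  print(min(((tri(S,u,T,w)) for w in ct),key=lambda r:sum(r[1])))
E
```

```text
side [248 155  17  21 286] [256.29020979 164.94405594]
top [316 177  17  18 239] [323.83682008 185.21757322]
cap centre [ 0.5731785  -0.13827647  0.14002216] [0.0006431887178669954, 0.0006431887178670767]
[[ 0.57235529 -0.13679406  0.141     ]] [[ 0.57356914 -0.13823304  0.141     ]]
pred bbox [246.03696523 152.94892885] [265.80861019 176.31132977]
pred bbox [315.31364621 175.75731028] [332.66785877 194.71595709]
[[0.5518 0.074  0.014 ]
 [0.4059 0.1073 0.014 ]
 [0.436  0.2544 0.014 ]
 [0.5812 0.222  0.014 ]]
[[0.5826 0.2205 0.014 ]
 [0.5519 0.0756 0.014 ]
 [0.4079 0.104  0.014 ]
 [0.4392 0.2496 0.014 ]]
[0.49373649 0.16443094 0.014     ] [np.float64(0.1509), np.float64(0.1497), np.float64(0.1501), np.float64(0.1488)]
[0.49539978 0.16245395 0.014     ] [np.float64(0.1464), np.float64(0.1482), np.float64(0.1468), np.float64(0.1489)]
(array([0.5515413 , 0.0755105 , 0.01582203]), [6.480431418393641e-05, 6.48043141837659e-05])
(array([0.4070356 , 0.10451639, 0.01081407]), [0.001276118697768073, 0.0012761186977679876])
(array([ 0.43559106,  0.12056707, -0.21280739]), [0.0012721985943297202, 0.0012721985943295899])
(array([0.58222787, 0.22085272, 0.01246847]), [0.0007878509970650067, 0.0007878509970650378])
```

The cap centre is at about (0.573, -0.138, 0.140), which matches the stated 141 mm. The middle tray comes out at 150 mm, centred at about (0.494, 0.163). I'll go above the cap and turn the tool clockwise first, so there's room to unscrew.

send_rows:
  motion:
    - [[0.03, -0.02, -0.02, 2], [0.07, -0.02, -0.05, 6], [0.11, -0.02, -0.08, 10], [0.15, -0.02, -0.11, 14], [0.19, -0.02, -0.14, 18], [0.23, -0.02, -0.17, 22], [0.27, -0.02, -0.2, 26], [0.3, -0.02, -0.22, 28]]
  gripper: 1

```text
time: 0.9
tool_pos: [0.3969, 0.1581, 0.2322]
tool_rot: [-1.572, -0.001, -0.9]
contact_force: [0.8, 0.0, -0.5]
opening: 0.0919
```

```bash
cat > go.py <<'E'
import sys,numpy as np
from cell import sensors
from scipy.spatial.transform import Rotation as R
def go(x,y,z,yaw):
    s=sensors.observe();r=R.from_euler("xyz",s["tool_rot"])
    d=r.inv().apply(np.array([x,y,z])-s["tool_pos"]);dy=np.degrees(yaw-s["tool_rot"][2])
    print("t",s["time"],"pos",s["tool_pos"].round(4),"rot",s["tool_rot"].round(4),"q",s["qpos"].round(2),"F",s["contact_force"].round(2),"M",s["torque"].round(3))
    print("shift",d.round(4),"twist",-dy)
go(*map(float,sys.argv[1:]))
E
python3 go.py .5727 -.1378 .215 -1.2
```

```text
t 0.9 pos [0.3969 0.1581 0.2322] rot [-1.5724e+00 -8.0000e-04 -9.0040e-01] q [ 0.2   0.14  1.73 -0.    1.26 -0.47] F [ 0.79  0.03 -0.46] M [-0.027  0.035  0.003]
shift [ 0.3411  0.0175 -0.046 ] twist 17.166724549580294
```

send_rows:
  motion:
    - [[0.05, 0.0, -0.007, 3], [0.1, 0.0, -0.014, 6], [0.15, 0.0, -0.02, 9], [0.2, 0.0, -0.027, 12], [0.25, 0.005, -0.034, 15], [0.3, 0.01, -0.04, 17], [0.341, 0.017, -0.046, 17], [0.341, 0.017, -0.046, 17]]

```text
time: 1.7
tool_pos: [0.5737, -0.1426, 0.2126]
tool_rot: [-1.575, -0.001, -1.202]
contact_force: [0.2, 0.2, -0.5]
opening: 0.0923
```

```bash
python3 go.py .5727 -.1378 .158 -1.2; python3 - <<'E'
from cell import read_camera
import cv2,numpy as np
o=[]
for n,(u,v) in(("side",(258,165)),("top",(322,185))):
    f=read_camera(n)["frame"][...,::-1]; o.append(cv2.resize(f[v-40:v+40,u-40:u+40],(400,400),interpolation=0))
cv2.imwrite("pics/above.png",np.hstack(o))
E
```

```text
t 1.7 pos [ 0.5737 -0.1426  0.2126] rot [-1.5747e+00 -7.0000e-04 -1.2019e+00] q [-0.37  0.47  1.33 -0.    1.35 -0.74] F [ 0.18  0.23 -0.46] M [-0.069  0.032 -0.021]
shift [-0.0049  0.0546  0.0011] twist -0.11072663322973668
```

View pics/above.png

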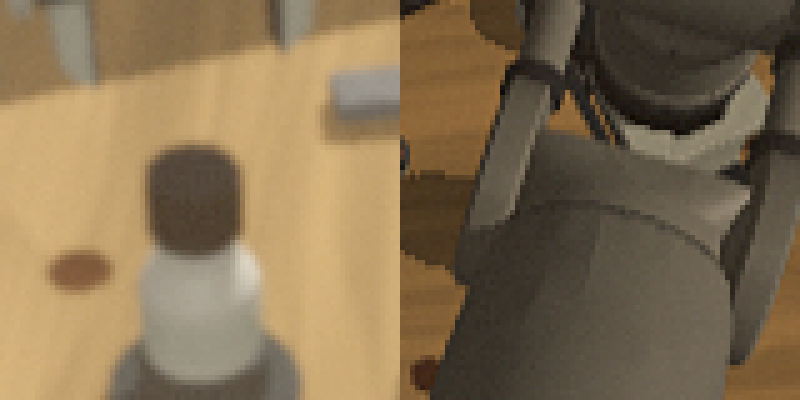

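The side crop shows the cap at (195,200), with the open fingers on either side of and above it. It's safe to descend.

send_rows:
  motion:
    - [[-0.005, 0.0, 0.001, 0], [-0.005, 0.01, 0.001, 0], [-0.005, 0.02, 0.001, 0], [-0.005, 0.03, 0.001, 0], [-0.005, 0.04, 0.001, 0], [-0.005, 0.05, 0.001, 0], [-0.005, 0.0545, 0.001, 0], [-0.005, 0.0545, 0.001, 0]]

```text
time: 2.6
tool_pos: [0.5708, -0.1332, 0.1587]
tool_rot: [-1.575, 0.002, -1.199]
contact_force: [-0.0, -0.3, 0.1]
opening: 0.0919
```

```bash
python3 go.py .5727 -.1378 .158 -1.2; python3 - <<'E'
from cell import read_camera
import cv2,numpy as np
o=[]
for n,(u,v) in(("side",(258,165)),("top",(322,185))):
    f=read_camera(n)["frame"][...,::-1]; o.append(cv2.resize(f[v-40:v+40,u-40:u+40],(400,400),interpolation=0))
cv2.imwrite("pics/around.png",np.hstack(o))
E
```

```text
t 2.6 pos [ 0.5708 -0.1332  0.1587] rot [-1.5752  0.002  -1.1991] q [-0.36  0.5   1.43 -0.    1.22 -0.73] F [-0.04 -0.33  0.14] M [-0.044  0.041 -0.018]
shift [0.005  0.0006 0.0001] twist 0.05389547584605935
```

View pics/around.png

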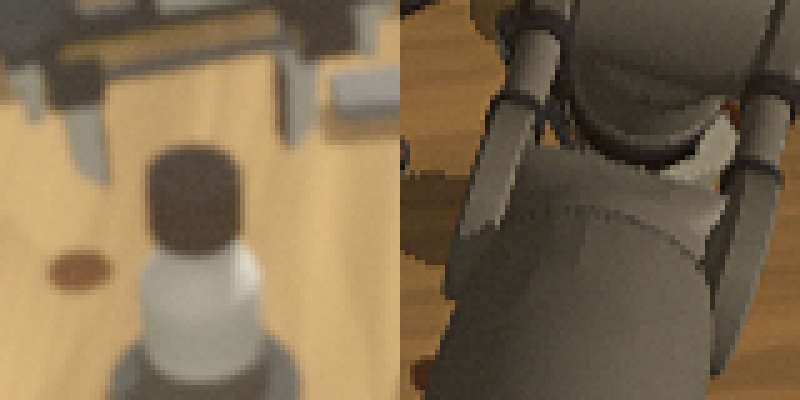

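```bash
python3 - <<'E'
import pickle,numpy as np
from h import *
from cell import sensors
S=pickle.load(open("side0.pkl","rb"))
s=sensors.observe();p=s["tool_pos"];y=s["tool_rot"][2];z=np.array([-np.sin(y),np.cos(y),0])
print(s["time"],p)
for k in(-.046,.046):
    print((proj(S,p+k*z-[0,0,.025])-[218,125])*5)
E
```

```text
2.7 [ 0.57135862 -0.13347835  0.15981096]
[[277.31322111 195.88030016]]
[[107.78646424 230.44458613]]
```

Predicted fingertip pixels sit about 45 crop pixels below where I see them, so I need a closer look before gripping.

```bash
python3 - <<'E'
from cell import read_camera,sensors
import cv2,numpy as np
from h import *
s=sensors.observe();c=read_camera("side");f=c["frame"][...,::-1].copy()
p=s["tool_pos"];y=s["tool_rot"][2];z=np.array([-np.sin(y),np.cos(y),0])
u,v=258,150
a=cv2.resize(f[v-50:v+50,u-60:u+60],(792,594),interpolation=cv2.INTER_CUBIC)
for h,col in((-.025,(0,0,255)),(0,(0,255,0)),(.041,(255,0,0))):
  for k in(-.046,.046):
    q=proj(c,p+k*z+[0,0,h])[0]; cv2.circle(a,(int((q[0]-u+60.5)*6.6),int((q[1]-v+50.5)*5.94)),4,col,-1)
cv2.imwrite("pics/tips.png",a);print(s["time"],p,s["opening"])
E
```

```text
2.7 [ 0.57135862 -0.13347835  0.15981096] 0.09158557432839845
```

View pics/tips.png

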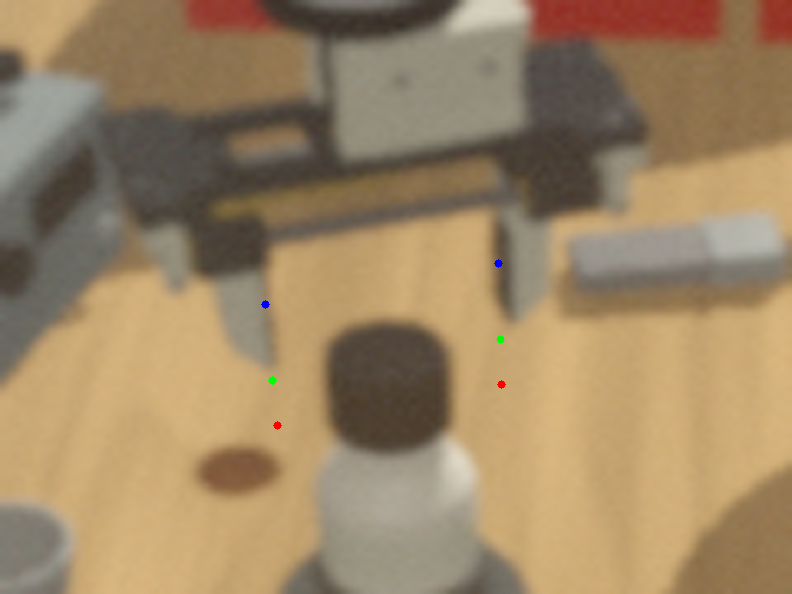

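```bash
python3 - <<'E'
from cell import read_camera,sensors
import cv2,numpy as np
from h import *
s=sensors.observe();c=read_camera("top");f=c["frame"][...,::-1].copy()
p=s["tool_pos"];y=s["tool_rot"][2];z=np.array([-np.sin(y),np.cos(y),0])
u,v=322,195
a=cv2.resize(f[v-50:v+50,u-60:u+60],(792,594),interpolation=cv2.INTER_CUBIC)
for h,col in((-.025,(0,0,255)),(0,(0,255,0)),(.041,(255,0,0))):
  for k in(-.046,.046):
    q=proj(c,p+k*z+[0,0,h])[0]; cv2.circle(a,(int((q[0]-u+60.5)*6.6),int((q[1]-v+50.5)*5.94)),4,col,-1)
cv2.imwrite("pics/tipsT.png",a);print(s["time"],p)
cv2.imwrite("pics/topfull.png",f)
E
```

```text
2.75 [ 0.57146194 -0.13349731  0.16000663]
```

View pics/tipsT.png

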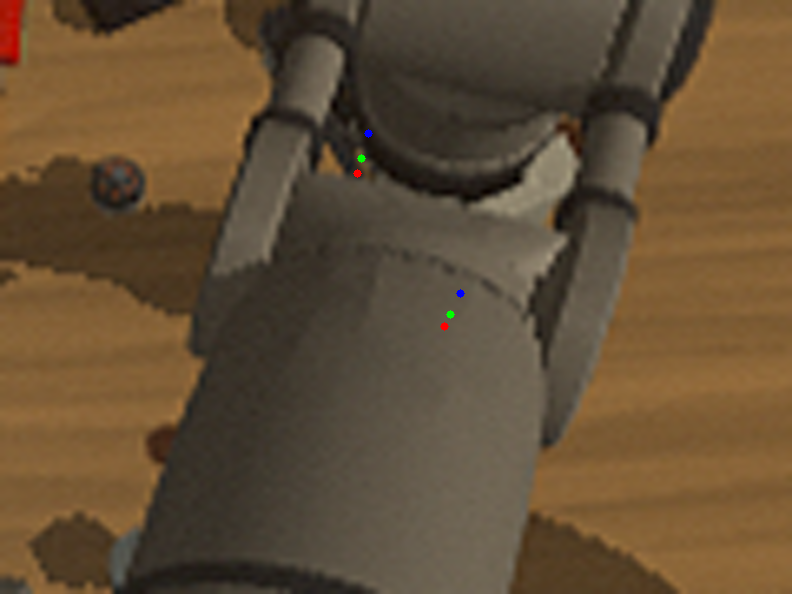

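View pics/topfull.png

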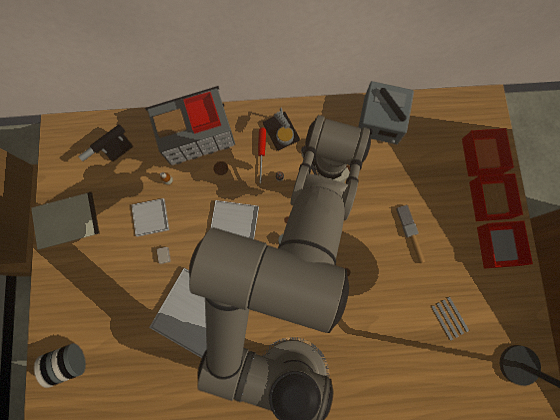

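```bash
python3 - <<'E'
import pickle,cv2,numpy as np
from h import *
c=pickle.load(open("side0.pkl","rb"));f=c["frame"][...,::-1]
p=np.array([.20795,.48158,.21195]);y=-.4078;z=np.array([-np.sin(y),np.cos(y),0])
def ov(c,u,v,w,h):
  f=c["frame"][...,::-1];a=cv2.resize(f[v-h:v+h,u-w:u+w],(8*50,600//1),interpolation=cv2.INTER_CUBIC)
  sx,sy=400/(2*w),600/(2*h)
  for hh,col in((-.025,(0,0,255)),(0,(0,255,0)),(.041,(255,0,0))):
    for k in(-.046,.046):
      q=proj(c,p+k*z+[0,0,hh])[0];print(q); cv2.circle(a,(int((q[0]-u+w+.5)*sx),int((q[1]-v+h+.5)*sy)),4,col,-1)
  return a
T=pickle.load(open("top0.pkl","rb"))
cv2.imwrite("pics/start_ov.png",np.hstack([ov(c,480,360,40,60),ov(T,100,340,40,60)]))
E
```

```text
[454.34329055 378.66911337]
[440.24260988 431.63844414]
[458.84692947 371.79252708]
[444.79689937 425.80572051]
[466.74499504 359.66059915]
[452.84977734 415.43161957]
[131.0472761  327.35783965]
[101.10709076 315.95513084]
[127.59876744 328.01131392]
[ 97.01610166 316.34543801]
[121.59419335 329.14851505]
[ 89.89695964 317.02377266]
```

View pics/start_ov.png

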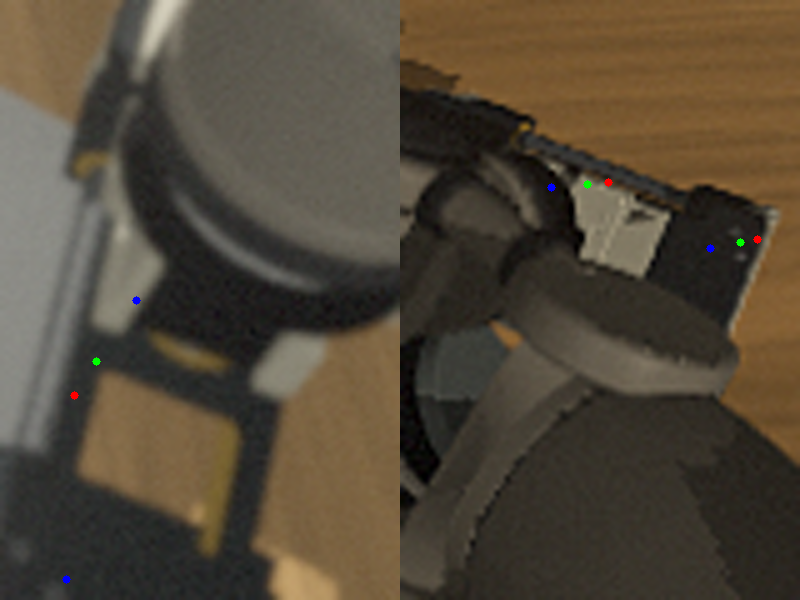

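```bash
python3 - <<'E'
import pickle,cv2,numpy as np
from h import *
S=pickle.load(open("side0.pkl","rb"));T=pickle.load(open("top0.pkl","rb"))
p=np.array([.20795,.48158,.21195]);y=-.4078;z=np.array([-np.sin(y),np.cos(y),0]);x=np.array([np.cos(y),np.sin(y),0])
for nm,off in(("nom",(0,0,0)),("z+35",(0,0,.035)),("y-30",(0,-.03,0))):
  print(nm)
  for h in(.041,.1):
    for kx in(-.0375,.0375):
      X=p+np.array(off)-.095*z+kx*x+[0,0,h]; print(h,kx,"top",proj(T,X)[0].round(1),"side",proj(S,X)[0].round(1))
f=T["frame"][280:400,60:180][...,::-1];g=S["frame"][300:420,420:540][...,::-1]
cv2.imwrite("pics/st.png",np.hstack([cv2.resize(f,(400,400),interpolation=2),cv2.resize(g,(400,400),interpolation=2)]))
E
```

```text
nom
0.041 -0.0375 top [133.  349.8] side [497.  342.7]
0.041 0.0375 top [144.3 321.7] side [449.5 324.3]
0.1 -0.0375 top [124.1 352.8] side [511.1 322.5]
0.1 0.0375 top [136.2 323.1] side [460.1 303.5]
z+35
0.041 -0.0375 top [127.8 351.5] side [505.2 331. ]
0.041 0.0375 top [139.6 322.5] side [455.6 312.3]
0.1 -0.0375 top [118.2 354.8] side [520.2 309.2]
0.1 0.0375 top [130.9 324. ] side [467.  289.9]
y-30
0.041 -0.0375 top [144.5 349. ] side [492.2 325.7]
0.041 0.0375 top [155.7 321. ] side [446.  308.2]
0.1 -0.0375 top [136.3 352. ] side [505.5 305. ]
0.1 0.0375 top [148.2 322.3] side [456. 287.]
```

View pics/st.png

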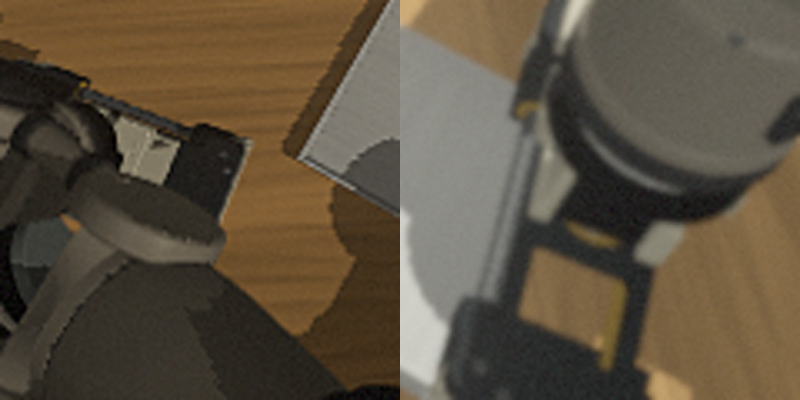

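The gripper looks higher than its nominal geometry predicts, but no single view settles it. A 3 N test close will: it should stop at about 50 mm if the cap really is between the pads.

send_rows:
  motion:
    - [[0.0045, 0.001, 0, 0], [0.0045, 0.001, 0, 0], [0.0045, 0.001, 0, 0], [0.0045, 0.001, 0, 0], [0.0045, 0.001, 0, 0], [0.0045, 0.001, 0, 0]]
  gripper: 0.45
  grip_force: 3

```text
time: 3.4
tool_pos: [0.5731, -0.1376, 0.1591]
tool_rot: [-1.573, 0.0, -1.199]
contact_force: [-0.5, 0.7, -0.6]
opening: 0.0485
```

```bash
python3 go.py .5727 -.1378 .158 -1.2;python3 - <<'E'
from cell import read_camera,sensors
import cv2,numpy as np
c=read_camera("side");f=c["frame"][...,::-1];u,v=258,150
print(sensors.observe()["opening"])
cv2.imwrite("pics/tips2.png",cv2.resize(f[v-50:v+50,u-60:u+60],(720,600),interpolation=2))
E
```

```text
t 3.4 pos [ 0.5731 -0.1376  0.1591] rot [-1.5732e+00  2.0000e-04 -1.1990e+00] q [-0.36  0.5   1.42 -0.    1.22 -0.74] F [-0.46  0.69 -0.59] M [-0.107  0.006 -0.061]
shift [ 0.      0.0011 -0.0004] twist 0.05836150354386905
0.04481415744177574
```

View pics/tips2.png

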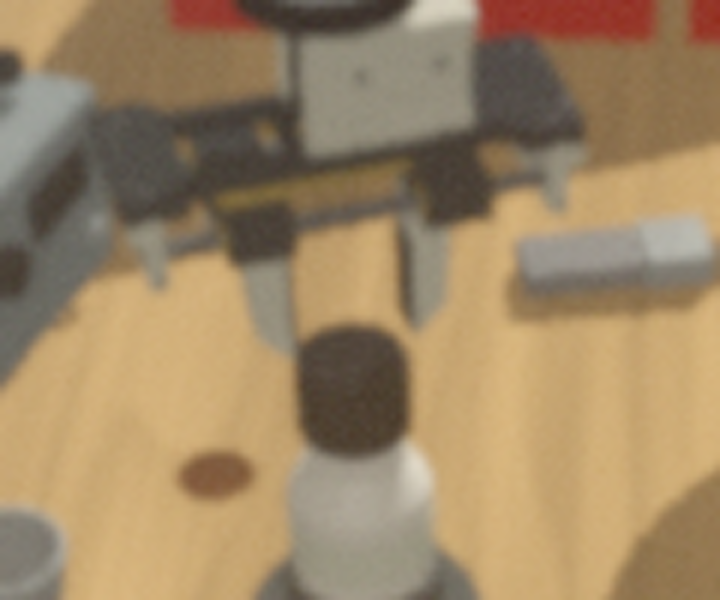

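The opening went to 45 mm with no contact, so the tips aren't around the cap. They look about 30 mm higher than nominal. I'll reopen, go down slowly while watching the force, and test again.

send_rows:
  motion:
    - [[0, 0.0, 0, 0], [0, 0, 0, 0], [0, 0, 0, 0], [0, 0, 0, 0], [0, 0.004, 0, 0], [0, 0.008, 0, 0], [0, 0.012, 0, 0], [0, 0.012, 0, 0]]
  gripper: 1

```text
time: 4.25
tool_pos: [0.5726, -0.1375, 0.1462]
tool_rot: [-1.574, 0.001, -1.199]
contact_force: [-0.4, 0.2, 0.0]
opening: 0.092
```

send_rows:
  motion:
    - [[0, 0.004, 0, 0], [0, 0.008, 0, 0], [0, 0.012, 0, 0], [0, 0.015, 0, 0], [0, 0.015, 0, 0], [0, 0.015, 0, 0]]

```text
time: 4.85
tool_pos: [0.5726, -0.1375, 0.1312]
tool_rot: [-1.574, 0.001, -1.199]
contact_force: [0.3, 0.9, -0.1]
opening: 0.0917
```

```bash
python3 go.py .5727 -.1378 .130 -1.2;python3 - <<'E'
from cell import read_camera,sensors
import cv2,numpy as np
c=read_camera("side");f=c["frame"][...,::-1];u,v=258,150
print(sensors.observe()["opening"])
cv2.imwrite("pics/tips3.png",cv2.resize(f[v-50:v+50,u-60:u+60],(720,600),interpolation=2))
E
```

```text
t 4.85 pos [ 0.5726 -0.1375  0.1312] rot [-1.5745e+00  1.3000e-03 -1.1990e+00] q [-0.36  0.53  1.45 -0.    1.16 -0.74] F [ 0.34  0.87 -0.15] M [-0.015  0.04   0.021]
shift [0.0004 0.0012 0.    ] twist 0.05966258684335115
0.09172608048946651
```

View pics/tips3.png

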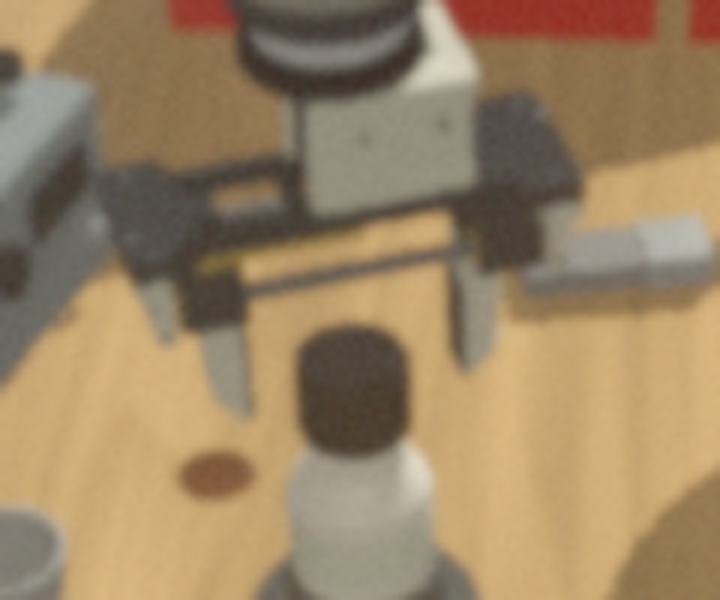

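The tips are now level with the cap's mid-height in the image (tip midpoint (360,391), cap centre (353,390)). I'll repeat the gentle test close.

send_rows:
  motion:
    - [[0, 0, 0, 0], [0, 0, 0, 0], [0, 0, 0, 0], [0, 0, 0, 0], [0, 0, 0, 0], [0, 0, 0, 0]]
  gripper: 0.45
  grip_force: 3

```text
time: 5.5
tool_pos: [0.5726, -0.1375, 0.1314]
tool_rot: [-1.574, 0.001, -1.199]
contact_force: [0.1, -0.3, 0.9]
opening: 0.0498
```

```bash
python3 go.py .5727 -.1378 .130 -1.2;python3 - <<'E'
from cell import read_camera,sensors
import cv2,numpy as np
c=read_camera("side");f=c["frame"][...,::-1];u,v=258,150
print(sensors.observe()["opening"])
cv2.imwrite("pics/tips4.png",cv2.resize(f[v-50:v+50,u-60:u+60],(720,600),interpolation=2))
E
```

```text
t 5.5 pos [ 0.5726 -0.1375  0.1314] rot [-1.5744e+00  1.1000e-03 -1.1989e+00] q [-0.36  0.53  1.45 -0.    1.16 -0.74] F [ 0.07 -0.28  0.87] M [-0.133  0.118 -0.062]
shift [0.0003 0.0014 0.    ] twist 0.06311153417307215
0.04974884861026666
```

View pics/tips4.png

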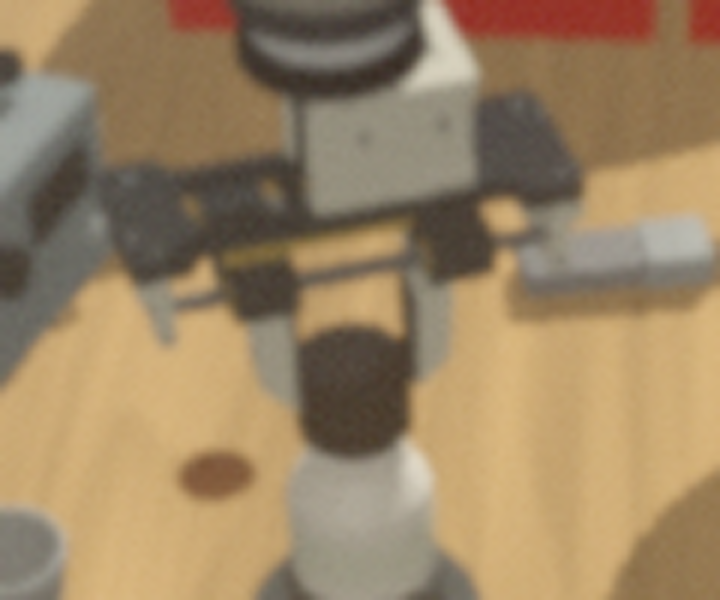

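The cap is gripped now: the opening stopped at 49.8 mm with almost no side force, and the tips sit at the cap's mid-height. The real tool therefore sits about 35 mm above what the nominal geometry implies, so from here I work relative to this grasp. Next I'll grip firmly and press in small steps.

send_rows:
  motion:
    - [[0, 0, 0, 0], [0, 0, 0, 0], [0, 0, 0, 0]]
  gripper: 0.3
  grip_force: 45

```text
time: 5.85
tool_pos: [0.5726, -0.1375, 0.1314]
tool_rot: [-1.574, 0.001, -1.199]
contact_force: [0.6, 0.2, -0.1]
opening: 0.049
```

send_rows:
  motion:
    - [[0, 0.001, 0, 0], [0, 0.002, 0, 0], [0, 0.002, 0, 0]]

```text
time: 6.15
tool_pos: [0.5726, -0.1376, 0.13]
tool_rot: [-1.574, 0.001, -1.199]
contact_force: [-2.1, 0.8, 5.5]
opening: 0.0487
```

send_rows:
  motion:
    - [[0, 0.001, 0, 0], [0, 0.002, 0, 0], [0, 0.002, 0, 0]]

```text
time: 6.45
tool_pos: [0.5727, -0.1376, 0.1288]
tool_rot: [-1.574, 0.0, -1.199]
contact_force: [-2.5, 1.6, 6.7]
opening: 0.0485
```

send_rows:
  motion:
    - [[0, 0.001, 0, 0], [0, 0.002, 0, 0], [0, 0.002, 0, 0]]

```text
time: 6.75
tool_pos: [0.5727, -0.1377, 0.1277]
tool_rot: [-1.573, -0.0, -1.199]
contact_force: [-2.8, 1.1, 7.5]
opening: 0.0489
```

send_rows:
  motion:
    - [[0, 0.001, 0, 0], [0, 0.002, 0, 0], [0, 0.003, 0, 0], [0, 0.003, 0, 0]]

```text
time: 7.15
tool_pos: [0.5727, -0.1377, 0.1258]
tool_rot: [-1.573, -0.001, -1.199]
contact_force: [-2.6, 0.5, 7.9]
opening: 0.0489
```

send_rows:
  motion:
    - [[0, 0.001, 0, 0], [0, 0.002, 0, 0], [0, 0.002, 0, 0]]

```text
time: 7.45
tool_pos: [0.5728, -0.1377, 0.125]
tool_rot: [-1.572, -0.002, -1.199]
contact_force: [-2.5, 0.9, 8.9]
opening: 0.0491
```

send_rows:
  motion:
    - [[0, 0.001, 0, 0], [0, 0.002, 0, 0], [0, 0.002, 0, 0]]

```text
time: 7.75
tool_pos: [0.5728, -0.1377, 0.1242]
tool_rot: [-1.571, -0.002, -1.199]
contact_force: [-3.3, 1.2, 9.0]
opening: 0.0489
```

send_rows:
  motion:
    - [[0, 0.001, 0, 0], [0, 0.002, 0, 0], [0, 0.002, 0, 0]]

```text
time: 8.05
tool_pos: [0.5728, -0.1377, 0.1235]
tool_rot: [-1.571, -0.003, -1.198]
contact_force: [-3.4, 0.6, 9.3]
opening: 0.0493
```

send_rows:
  motion:
    - [[0, 0.001, 0, 0], [0, 0.002, 0, 0], [0, 0.003, 0, 0], [0, 0.003, 0, 0]]

```text
time: 8.45
tool_pos: [0.5728, -0.1378, 0.1227]
tool_rot: [-1.57, -0.004, -1.198]
contact_force: [-4.5, 1.7, 14.1]
opening: 0.0484
```

send_rows:
  motion:
    - [[0, 0.001, 0, 0], [0, 0.002, 0, 0], [0, 0.0025, 0, 0], [0, 0.0025, 0, 0]]

```text
time: 8.85
tool_pos: [0.5729, -0.1378, 0.1227]
tool_rot: [-1.569, -0.006, -1.198]
contact_force: [-6.0, 1.7, 17.0]
opening: 0.0492
```

The force climbs to 17 N with no further travel, so the cap is on its shoulder. Now I'll turn anticlockwise (negative twist) while holding that press.

send_rows:
  motion:
    - [[0, 0.0025, -0.0003, -1.5], [0, 0.0025, -0.0003, -4], [0, 0.0025, -0.0003, -7], [0, 0.0025, -0.0003, -10], [0, 0.0025, -0.0003, -12], [0, 0.0025, -0.0003, -12]]

```text
time: 9.45
tool_pos: [0.574, -0.1382, 0.1228]
tool_rot: [-1.567, -0.01, -0.988]
contact_force: [-1.4, 1.4, 14.7]
opening: 0.049
```

```bash
python3 go.py .5727 -.1378 .130 -1.2
```

```text
t 9.45 pos [ 0.574  -0.1382  0.1228] rot [-1.5671 -0.0095 -0.9875] q [-0.36  0.54  1.47 -0.    1.12 -0.95] F [-1.43  1.35 14.73] M [0.149 0.448 0.01 ]
shift [-0.001  -0.0072 -0.0008] twist 12.173610482254064
```

send_rows:
  motion:
    - [[0, 0.0025, 0, -2], [0, 0.0025, 0, -4], [0, 0.0025, 0, -7], [0, 0.0025, 0, -10], [0, 0.0025, 0, -12], [0, 0.0025, 0, -12]]

```text
time: 10.05
tool_pos: [0.5742, -0.1379, 0.1227]
tool_rot: [-1.568, -0.012, -0.777]
contact_force: [-4.8, 3.8, 16.4]
opening: 0.0486
```

```bash
python3 go.py .5727 -.1378 .130 -1.2
```

```text
t 10.05 pos [ 0.5742 -0.1379  0.1227] rot [-1.5681 -0.0116 -0.7769] q [-0.36  0.53  1.48 -0.    1.12 -1.16] F [-4.76  3.78 16.41] M [ 0.477  1.058 -0.008]
shift [-0.0011 -0.0073 -0.001 ] twist 24.242219300465717
```

send_rows:
  motion:
    - [[-0.0003, 0.0025, -0.0003, -2], [-0.0003, 0.0025, -0.0003, -4], [-0.0003, 0.0025, -0.0003, -6], [-0.0003, 0.0025, -0.0003, -6]]

```text
time: 10.45
tool_pos: [0.5742, -0.1378, 0.1227]
tool_rot: [-1.568, -0.014, -0.671]
contact_force: [-5.2, 2.4, 15.6]
opening: 0.0493
```

```bash
cat > s.py <<'E'
from cell import sensors
import numpy as np
s=sensors.observe()
print(s["time"],"p",s["tool_pos"].round(4),"rot",s["tool_rot"].round(4),"deg",round(np.degrees(s["tool_rot"][2]+1.199),2),"F",s["contact_force"].round(2),"M",s["torque"].round(3),"je6",s["joint_efforts"].round(3)[5],"op",round(s["opening"],4))
E
python3 s.py
```

```text
10.45 p [ 0.5742 -0.1378  0.1227] rot [-1.5684 -0.0141 -0.6711] deg 30.25 F [-5.23  2.43 15.62] M [0.324 0.991 0.007] je6 -0.33 op 0.0493
```

send_rows:
  motion:
    - [[-0.0003, 0.0025, 0, -2], [-0.0003, 0.0025, 0, -4], [-0.0003, 0.0025, 0, -4]]

```text
time: 10.75
tool_pos: [0.5743, -0.1376, 0.1227]
tool_rot: [-1.569, -0.016, -0.6]
contact_force: [-6.1, 2.3, 16.1]
opening: 0.0491
```

```bash
python3 s.py
```

```text
10.75 p [ 0.5743 -0.1376  0.1227] rot [-1.5691 -0.0163 -0.6001] deg 34.31 F [-6.09  2.32 16.08] M [ 0.15   1.03  -0.015] je6 -0.321 op 0.0491
```

send_rows:
  motion:
    - [[-0.0003, 0.0025, 0, -2], [-0.0003, 0.0025, 0, -4], [-0.0003, 0.0025, 0, -4]]

```text
time: 11.05
tool_pos: [0.5743, -0.1376, 0.1227]
tool_rot: [-1.57, -0.019, -0.529]
contact_force: [-5.0, 2.1, 16.4]
opening: 0.0491
```

```bash
python3 s.py
```

```text
11.05 p [ 0.5743 -0.1376  0.1227] rot [-1.5701 -0.0185 -0.5292] deg 38.37 F [-5.02  2.07 16.38] M [0.177 1.072 0.016] je6 -0.311 op 0.0491
```

The tool turns freely (38° so far) at low torque. The press is drifting the tool tilt a little (pitch −0.019 rad, Fx −5 N), so I'll bias the target toward −x. I'll also reduce the grip so that it slips before the cap is forced, and take smaller steps.

send_rows:
  motion:
    - [[-0.0013, 0.0025, -0.0007, -1], [-0.0013, 0.0025, -0.0007, -2], [-0.0013, 0.0025, -0.0007, -2]]
  grip_force: 30

```text
time: 11.35
tool_pos: [0.5742, -0.1377, 0.1227]
tool_rot: [-1.57, -0.023, -0.494]
contact_force: [-1.4, 1.1, 13.9]
opening: 0.0498
```

```bash
python3 s.py
```

```text
11.35 p [ 0.5742 -0.1377  0.1227] rot [-1.5697 -0.0231 -0.4938] deg 40.4 F [-1.42  1.07 13.86] M [0.309 0.429 0.016] je6 -0.18 op 0.0498
```

send_rows:
  motion:
    - [[-0.0013, 0.0025, -0.0007, -1], [-0.0013, 0.0025, -0.0007, -2], [-0.0013, 0.0025, -0.0007, -2]]

```text
time: 11.65
tool_pos: [0.5743, -0.1378, 0.1227]
tool_rot: [-1.569, -0.028, -0.458]
contact_force: [-1.2, 2.0, 13.3]
opening: 0.0493
```

```bash
python3 s.py
```

```text
11.65 p [ 0.5743 -0.1378  0.1227] rot [-1.5695 -0.0278 -0.4584] deg 42.43 F [-1.19  1.99 13.35] M [ 0.317  0.337 -0.022] je6 -0.195 op 0.0493
```

send_rows:
  motion:
    - [[0.0004, 0.0026, 0.0002, -1], [0.0004, 0.0026, 0.0002, -2], [0.0004, 0.0026, 0.0002, -3], [0.0004, 0.0026, 0.0002, -3]]
  grip_force: 40

```text
time: 12.05
tool_pos: [0.5745, -0.1377, 0.1226]
tool_rot: [-1.571, -0.029, -0.406]
contact_force: [-7.5, 3.0, 18.1]
opening: 0.0491
```

```bash
python3 s.py
```

```text
12.05 p [ 0.5745 -0.1377  0.1226] rot [-1.5711 -0.0289 -0.4055] deg 45.46 F [-7.46  3.01 18.08] M [ 0.34   1.482 -0.104] je6 -0.241 op 0.0491
```

send_rows:
  motion:
    - [[0.0004, 0.0026, 0.0002, -1], [0.0004, 0.0026, 0.0002, -2], [0.0004, 0.0026, 0.0002, -3], [0.0004, 0.0026, 0.0002, -3]]

```text
time: 12.45
tool_pos: [0.5745, -0.1376, 0.1226]
tool_rot: [-1.573, -0.029, -0.353]
contact_force: [-8.6, 2.3, 20.3]
opening: 0.049
```

```bash
python3 s.py
```

```text
12.45 p [ 0.5745 -0.1376  0.1226] rot [-1.5729 -0.0294 -0.3528] deg 48.48 F [-8.65  2.29 20.3 ] M [ 0.357  1.594 -0.144] je6 -0.286 op 0.049
```

send_rows:
  motion:
    - [[0.0003, 0.002, 0.0001, -1], [0.0003, 0.002, 0.0001, -2], [0.0003, 0.002, 0.0001, -2]]

```text
time: 12.75
tool_pos: [0.5745, -0.1376, 0.1226]
tool_rot: [-1.574, -0.03, -0.317]
contact_force: [-7.4, 2.0, 15.4]
opening: 0.0492
```

```bash
python3 s.py
```

```text
12.75 p [ 0.5745 -0.1376  0.1226] rot [-1.5741 -0.0296 -0.3175] deg 50.51 F [-7.39  1.96 15.43] M [ 0.414  1.286 -0.069] je6 -0.222 op 0.0492
```

send_rows:
  motion:
    - [[0.0003, 0.002, 0.0001, -1], [0.0003, 0.002, 0.0001, -2], [0.0003, 0.002, 0.0001, -2]]

```text
time: 13.05
tool_pos: [0.5744, -0.1376, 0.1226]
tool_rot: [-1.575, -0.03, -0.282]
contact_force: [-6.9, 1.0, 14.5]
opening: 0.0489
```

```bash
python3 s.py
```

```text
13.05 p [ 0.5744 -0.1376  0.1226] rot [-1.5754 -0.0299 -0.2823] deg 52.53 F [-6.86  1.04 14.49] M [ 0.373  1.275 -0.077] je6 -0.259 op 0.0489
```

send_rows:
  motion:
    - [[0.0003, 0.0022, 0.0001, -1], [0.0003, 0.0022, 0.0001, -2], [0.0003, 0.0022, 0.0001, -2]]

```text
time: 13.35
tool_pos: [0.5743, -0.1376, 0.1226]
tool_rot: [-1.577, -0.03, -0.247]
contact_force: [-8.1, 1.8, 16.2]
opening: 0.0492
```

```bash
python3 s.py
```

```text
13.35 p [ 0.5743 -0.1376  0.1226] rot [-1.5769 -0.0301 -0.2471] deg 54.54 F [-8.09  1.83 16.23] M [ 0.374  1.381 -0.189] je6 -0.346 op 0.0492
```

send_rows:
  motion:
    - [[0.0003, 0.0022, 0.0001, -1], [0.0003, 0.0022, 0.0001, -2], [0.0003, 0.0022, 0.0001, -2]]

```text
time: 13.65
tool_pos: [0.574, -0.1377, 0.1227]
tool_rot: [-1.578, -0.03, -0.212]
contact_force: [-8.9, 1.6, 17.1]
opening: 0.049
```

```bash
python3 s.py
```

```text
13.65 p [ 0.574  -0.1377  0.1227] rot [-1.5783 -0.0297 -0.2123] deg 56.53 F [-8.9   1.58 17.1 ] M [ 0.313  1.553 -0.274] je6 -0.427 op 0.049
```

send_rows:
  motion:
    - [[0.0003, 0.0022, 0, -1], [0.0003, 0.0022, 0, -2], [0.0003, 0.0022, 0, -2]]

```text
time: 13.95
tool_pos: [0.5736, -0.1378, 0.1227]
tool_rot: [-1.58, -0.029, -0.178]
contact_force: [-8.9, 1.2, 17.0]
opening: 0.0489
```

```bash
python3 s.py
```

```text
13.95 p [ 0.5736 -0.1378  0.1227] rot [-1.5797 -0.0293 -0.1779] deg 58.51 F [-8.91  1.16 17.04] M [ 0.408  1.565 -0.46 ] je6 -0.597 op 0.0489
```

The torque has climbed steadily from −0.07 to −0.46 N m at 58°, so this is the stop. I'll end the turn there, ease off the press, and lift slowly while checking the force.

send_rows:
  motion:
    - [[0, 0.001, 0, 0], [0, -0.001, 0, 0], [0, -0.003, 0, 0], [0, -0.005, 0, 0], [0, -0.006, 0, 0], [0, -0.006, 0, 0]]

```text
time: 14.55
tool_pos: [0.573, -0.1379, 0.1284]
tool_rot: [-1.58, -0.028, -0.178]
contact_force: [-2.8, -2.3, -1.5]
opening: 0.0488
```

```bash
python3 s.py
```

```text
14.55 p [ 0.573  -0.1379  0.1284] rot [-1.58   -0.0282 -0.1779] deg 58.5 F [-2.75 -2.3  -1.53] M [-0.354  0.662 -0.345] je6 -0.367 op 0.0488
```

send_rows:
  motion:
    - [[0, -0.002, 0, 0], [0, -0.004, 0, 0], [0, -0.004, 0, 0]]

```text
time: 14.85
tool_pos: [0.5727, -0.1379, 0.1323]
tool_rot: [-1.58, -0.028, -0.178]
contact_force: [-2.6, -1.9, -3.7]
opening: 0.0486
```

```bash
python3 s.py
```

```text
14.85 p [ 0.5727 -0.1379  0.1323] rot [-1.5801 -0.0275 -0.178 ] deg 58.5 F [-2.58 -1.86 -3.67] M [-0.483  0.561 -0.406] je6 -0.433 op 0.0486
```

send_rows:
  motion:
    - [[0, -0.001, 0, 0], [0, -0.002, 0, 0], [0, -0.002, 0, 0]]

```text
time: 15.15
tool_pos: [0.5725, -0.1378, 0.1339]
tool_rot: [-1.58, -0.027, -0.178]
contact_force: [0.4, -2.2, -9.3]
opening: 0.0487
```

```bash
python3 s.py
```

```text
15.15 p [ 0.5725 -0.1378  0.1339] rot [-1.58   -0.0267 -0.1782] deg 58.49 F [ 0.42 -2.21 -9.26] M [-0.569  0.22  -0.604] je6 -0.552 op 0.0487
```

At z = 0.134 the cap pulls back with 9 N and there's still −0.6 N m of wind-up, so it's binding sideways or against the stop. I won't pull harder. I'll ease back down and unwind the stored torque.

send_rows:
  motion:
    - [[0, 0.002, 0, 0], [0, 0.004, 0, 0.5], [0, 0.006, 0, 1], [0, 0.006, 0, 2], [0, 0.006, 0, 2]]

```text
time: 15.65
tool_pos: [0.5731, -0.1379, 0.1301]
tool_rot: [-1.579, -0.03, -0.213]
contact_force: [-4.9, -0.7, 7.1]
opening: 0.0492
```

```bash
python3 s.py;python3 - <<'E'
from cell import read_camera,sensors
import cv2,numpy as np
c=read_camera("side");f=c["frame"][...,::-1];u,v=258,150
cv2.imwrite("pics/tips5.png",cv2.resize(f[v-50:v+50,u-60:u+60],(720,600),interpolation=2))
E
python3 s.py
```

```text
15.65 p [ 0.5731 -0.1379  0.1301] rot [-1.5795 -0.0296 -0.2125] deg 56.52 F [-4.85 -0.66  7.1 ] M [-0.086  0.994 -0.058] je6 0.102 op 0.0492
15.7 p [ 0.5731 -0.1379  0.1301] rot [-1.5795 -0.0295 -0.2121] deg 56.55 F [-4.12 -0.66  6.13] M [-0.138  1.    -0.06 ] je6 -0.007 op 0.0493
```

View pics/tips5.png

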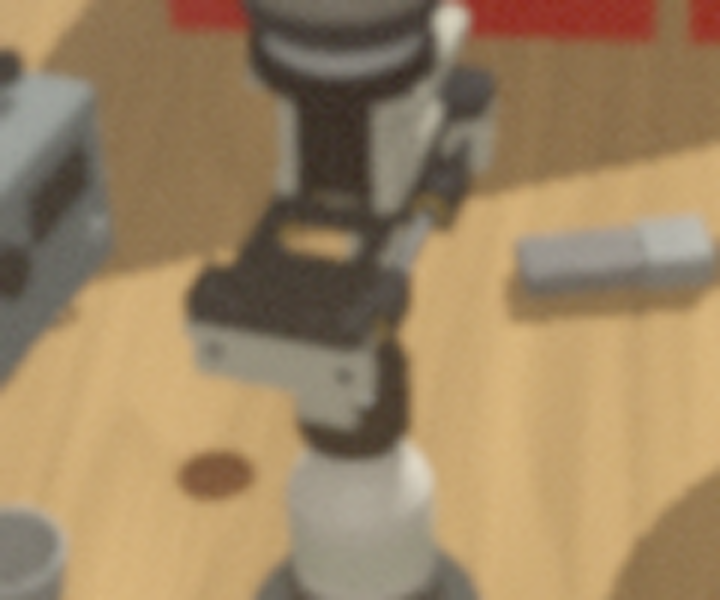

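The torque is now unwound (−0.06 N m) and the spring pushes up at 6–7 N. I'll lift again in small steps.

send_rows:
  motion:
    - [[0, -0.001, 0, 0], [0, -0.002, 0, 0], [0, -0.003, 0, 0], [0, -0.003, 0, 0]]

```text
time: 16.1
tool_pos: [0.5731, -0.1379, 0.1339]
tool_rot: [-1.58, -0.03, -0.212]
contact_force: [-4.9, -1.4, 4.1]
opening: 0.0487
```

```bash
python3 s.py
```

```text
16.1 p [ 0.5731 -0.1379  0.1339] rot [-1.5798 -0.0302 -0.2118] deg 56.56 F [-4.85 -1.44  4.1 ] M [-0.312  1.058 -0.122] je6 -0.106 op 0.0487
```

At z = 0.134 the spring is still pushing up (+4 N), so the cap is past its rest height and unlocked. It had only been binding. I'll keep lifting.

send_rows:
  motion:
    - [[0, -0.001, 0, 0], [0, -0.002, 0, 0], [0, -0.004, 0, 0], [0, -0.004, 0, 0]]

```text
time: 16.5
tool_pos: [0.574, -0.1376, 0.1384]
tool_rot: [-1.579, -0.033, -0.212]
contact_force: [-0.7, -0.8, -0.1]
opening: 0.0487
```

```bash
python3 s.py
```

```text
16.5 p [ 0.574  -0.1376  0.1384] rot [-1.5792 -0.0326 -0.2116] deg 56.57 F [-0.71 -0.79 -0.08] M [0.07  0.109 0.013] je6 -0.001 op 0.0487
```

send_rows:
  motion:
    - [[0, -0.001, 0, 0], [0, -0.003, 0, 0], [0, -0.005, 0, 0], [0, -0.006, 0, 0], [0, -0.006, 0, 0]]

```text
time: 17.0
tool_pos: [0.5741, -0.1375, 0.1448]
tool_rot: [-1.579, -0.033, -0.212]
contact_force: [0.7, 0.3, -0.1]
opening: 0.0492
```

```bash
python3 s.py
```

```text
17.0 p [ 0.5741 -0.1375  0.1448] rot [-1.5792 -0.0333 -0.2116] deg 56.58 F [ 0.71  0.29 -0.08] M [ 0.046  0.062 -0.022] je6 -0.002 op 0.0492
```

It's free, with zero force. Now I'll lift it well clear and look.

send_rows:
  motion:
    - [[0, -0.006, 0, 0], [0, -0.014, 0, 0], [0, -0.024, 0, 0], [0, -0.036, 0, 0], [0, -0.048, 0, 0], [0, -0.06, 0, 0], [0, -0.065, 0, 0], [0, -0.065, 0, 0]]

```text
time: 17.8
tool_pos: [0.5724, -0.1367, 0.2108]
tool_rot: [-1.58, -0.035, -0.212]
contact_force: [0.5, -0.4, -0.2]
opening: 0.0491
```

```bash
python3 - <<'E'
from cell import read_camera
import cv2,numpy as np
c=read_camera("side");f=c["frame"][...,::-1];u,v=258,130
cv2.imwrite("pics/lift.png",cv2.resize(f[v-60:v+60,u-70:u+70],(700,600),interpolation=2))
E
python3 go.py .4946 .1635 .21 -.2
```

```text
t 17.85 pos [ 0.5721 -0.1366  0.21  ] rot [-1.5793 -0.0337 -0.2116] q [-0.36  0.44  1.38 -0.    1.29 -1.72] F [-0.44  0.21 -1.33] M [ 0.009 -0.02   0.017]
shift [-0.1387 -0.0071  0.2771] twist -0.6627925998930602
```

View pics/lift.png

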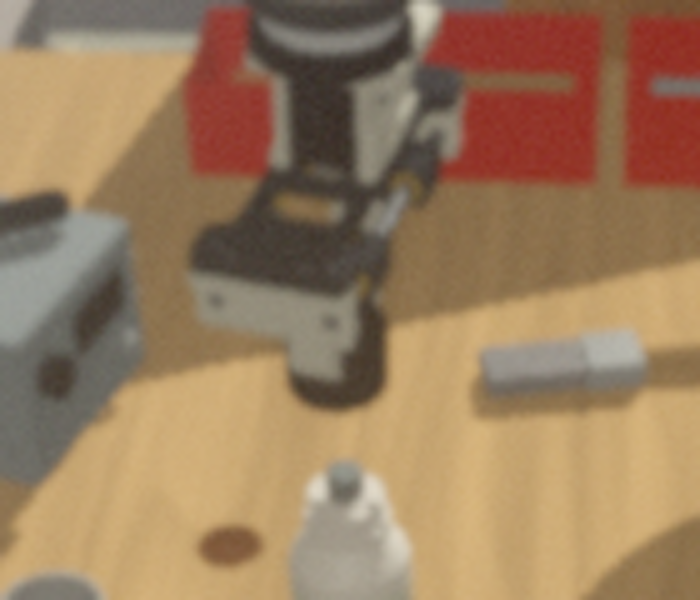

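The cap is off: the side view shows the bare neck at about (343,485) and the cap in the jaws at (340,370). Now over to the middle tray.

send_rows:
  motion:
    - [[-0.01, -0.003, 0.02, 0], [-0.025, -0.006, 0.05, 0], [-0.045, -0.008, 0.09, 0], [-0.065, -0.008, 0.13, 0], [-0.085, -0.008, 0.17, 0], [-0.105, -0.008, 0.21, 0], [-0.123, -0.008, 0.245, 0], [-0.133, -0.008, 0.265, 0]]

```text
time: 18.65
tool_pos: [0.496, 0.1531, 0.2105]
tool_rot: [-1.579, -0.032, -0.209]
contact_force: [0.2, -0.9, -0.4]
opening: 0.049
```

```bash
python3 go.py .4946 .1635 .10 -.2
```

```text
t 18.65 pos [0.496  0.1531 0.2105] rot [-1.5792 -0.032  -0.2095] q [ 0.16  0.32  1.56 -0.02  1.23 -1.19] F [ 0.18 -0.93 -0.44] M [ 0.062 -0.037  0.082]
shift [-0.0071  0.1103  0.0108] twist -0.5422379568127196
```

send_rows:
  motion:
    - [[-0.003, 0.0, 0.005, 0], [-0.007, 0.0, 0.01, 0], [-0.007, 0.015, 0.0105, 0], [-0.007, 0.035, 0.0105, 0], [-0.007, 0.06, 0.0105, 0], [-0.007, 0.085, 0.0105, 0], [-0.007, 0.105, 0.0105, 0], [-0.007, 0.11, 0.0105, 0]]

```text
time: 19.45
tool_pos: [0.4935, 0.1617, 0.098]
tool_rot: [-1.581, -0.028, -0.211]
contact_force: [-0.5, 0.4, -0.4]
opening: 0.049
```

```bash
python3 - <<'E'
from cell import read_camera
import cv2,numpy as np
f=read_camera("side")["frame"][...,::-1];u,v=279,270
a=cv2.resize(f[v-60:v+60,u-50:u+50],(400,480),interpolation=2)
f=read_camera("top")["frame"][...,::-1];u,v=233,225
b=cv2.resize(f[v-60:v+60,u-50:u+50],(400,480),interpolation=2)
cv2.imwrite("pics/ovtray.png",np.hstack([a,b]))
E
python3 go.py .4946 .1635 .04 -.2
```

```text
t 19.55 pos [0.4945 0.1623 0.0998] rot [-1.58   -0.0305 -0.2107] q [ 0.18  0.44  1.71 -0.02  0.96 -1.16] F [ 0.89 -0.8  -0.69] M [-0.005 -0.027 -0.041]
shift [-0.002   0.0597  0.0017] twist -0.6123946737824667
```

View pics/ovtray.png

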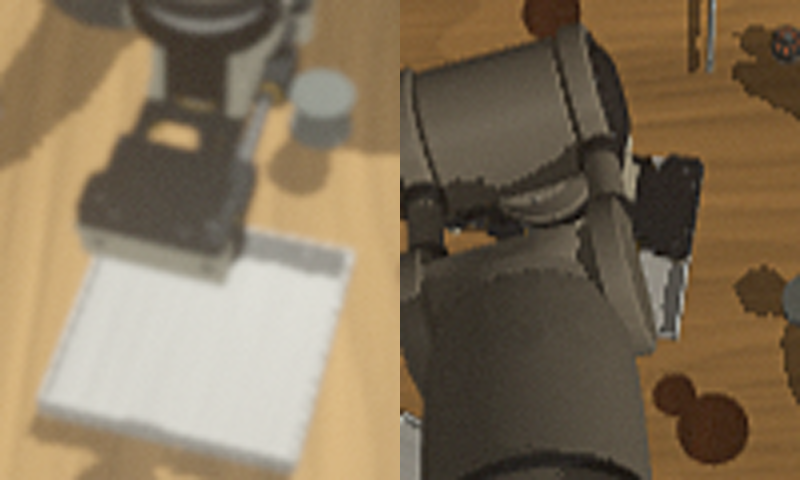

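The gripper is over the far half of the tray in the side view, which fits its remaining height. The spool is clear of it. Now I'll descend gently.

send_rows:
  motion:
    - [[-0.001, 0.01, 0.001, 0], [-0.002, 0.022, 0.0015, 0], [-0.002, 0.034, 0.0015, 0], [-0.002, 0.046, 0.0015, 0], [-0.002, 0.056, 0.0015, 0], [-0.002, 0.062, 0.0015, 0], [-0.002, 0.065, 0.0015, 0], [-0.002, 0.065, 0.0015, 0]]

```text
time: 20.35
tool_pos: [0.4946, 0.1631, 0.0344]
tool_rot: [-1.58, -0.03, -0.211]
contact_force: [0.2, -0.0, 0.1]
opening: 0.0492
```

```bash
python3 - <<'E'
from cell import read_camera
import cv2,numpy as np
f=read_camera("side")["frame"][...,::-1];u,v=279,270
a=cv2.resize(f[v-60:v+60,u-70:u+70],(700,600),interpolation=2)
cv2.imwrite("pics/ovtray2.png",a)
E
python3 go.py .4946 .1635 .025 -.2
```

```text
t 20.4 pos [0.4949 0.1632 0.0348] rot [-1.58   -0.0307 -0.2107] q [ 0.18  0.54  1.77 -0.03  0.8  -1.16] F [ 0.04  0.12 -1.21] M [ 0.006 -0.     0.014]
shift [-0.0006  0.0097  0.0003] twist -0.610800249323254
```

View pics/ovtray2.png

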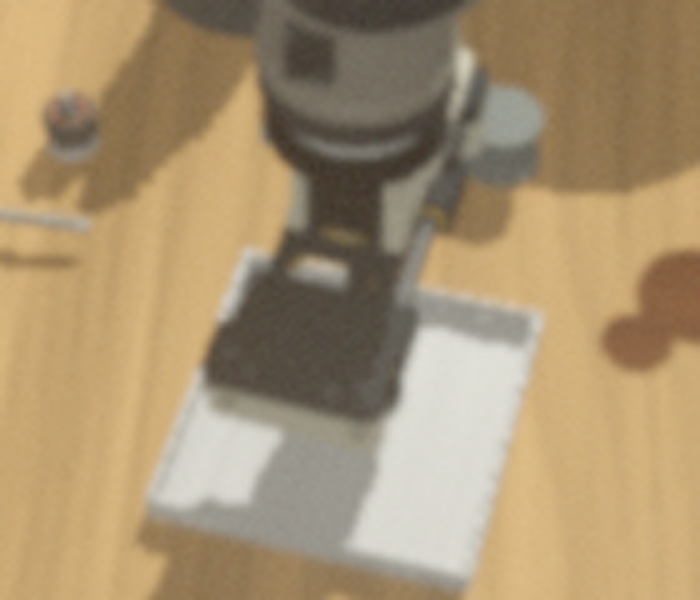

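send_rows:
  motion:
    - [[0, 0.002, 0, 0], [0, 0.005, 0, 0], [0, 0.008, 0, 0], [0, 0.011, 0, 0], [0, 0.014, 0, 0], [0, 0.016, 0, 0], [0, 0.016, 0, 0]]

```text
time: 21.1
tool_pos: [0.4951, 0.1629, 0.0184]
tool_rot: [-1.58, -0.03, -0.211]
contact_force: [-0.1, -0.6, -0.5]
opening: 0.0491
```

send_rows:
  motion:
    - [[0, 0.001, 0, 0], [0, 0.002, 0, 0], [0, 0.003, 0, 0], [0, 0.003, 0, 0]]

```text
time: 21.5
tool_pos: [0.4951, 0.1629, 0.0153]
tool_rot: [-1.58, -0.03, -0.211]
contact_force: [0.4, -0.9, 0.4]
opening: 0.0489
```

send_rows:
  motion:
    - [[0, 0.0005, 0, 0], [0, 0.001, 0, 0], [0, 0.0015, 0, 0], [0, 0.0015, 0, 0]]

```text
time: 21.9
tool_pos: [0.4951, 0.1628, 0.0137]
tool_rot: [-1.58, -0.03, -0.211]
contact_force: [0.2, 0.5, -1.6]
opening: 0.0489
```

send_rows:
  motion:
    - [[0, 0.0005, 0, 0], [0, 0.001, 0, 0], [0, 0.001, 0, 0]]

```text
time: 22.2
tool_pos: [0.4953, 0.1628, 0.0129]
tool_rot: [-1.58, -0.03, -0.211]
contact_force: [0.7, -0.2, 1.7]
opening: 0.0489
```

send_rows:
  motion:
    - [[0, 0.0005, 0, 0], [0, 0.001, 0, 0], [0, 0.001, 0, 0]]

```text
time: 22.5
tool_pos: [0.4958, 0.1627, 0.0125]
tool_rot: [-1.58, -0.031, -0.211]
contact_force: [-0.3, -1.0, 6.6]
opening: 0.0488
```

```bash
python3 s.py
```

```text
22.5 p [0.4958 0.1627 0.0125] rot [-1.5801 -0.0313 -0.2106] deg 56.63 F [-0.29 -0.96  6.6 ] M [-0.208  0.184  0.016] je6 0.024 op 0.0488
```

The cap touched down exactly at the predicted height, with 6.6 N. Now I'll ease the grip and release with a partial opening.

send_rows:
  motion:
    - [[0, -0.0003, 0, 0], [0, -0.0003, 0, 0], [0, -0.0003, 0, 0]]
  grip_force: 5

```text
time: 22.8
tool_pos: [0.4956, 0.1627, 0.0126]
tool_rot: [-1.58, -0.031, -0.211]
contact_force: [0.5, -0.4, -0.2]
opening: 0.0499
```

send_rows:
  motion:
    - [[0, 0, 0, 0], [0, 0, 0, 0], [0, 0, 0, 0], [0, 0, 0, 0]]
  gripper: 0.72

```text
time: 23.2
tool_pos: [0.4956, 0.1627, 0.0125]
tool_rot: [-1.58, -0.031, -0.211]
contact_force: [0.7, -0.2, -1.0]
opening: 0.0658
```

```bash
python3 s.py
```

```text
23.2 p [0.4956 0.1627 0.0125] rot [-1.5801 -0.0308 -0.2106] deg 56.63 F [ 0.69 -0.15 -0.96] M [0.086 0.028 0.022] je6 -0.002 op 0.0658
```

Both pads are clear. I'll rise straight up slowly, then move aside to look.

send_rows:
  motion:
    - [[0, -0.003, 0, 0], [0, -0.008, 0, 0], [0, -0.015, 0, 0], [0, -0.025, 0, 0], [0, -0.04, 0, 0], [0, -0.06, 0, 0], [0, -0.08, 0, 0], [0, -0.1, 0, 0]]

```text
time: 24.0
tool_pos: [0.4928, 0.1644, 0.1142]
tool_rot: [-1.58, -0.032, -0.211]
contact_force: [-0.6, 0.2, 0.2]
opening: 0.0661
```

send_rows:
  motion:
    - [[0, -0.02, 0, 0], [0, -0.04, 0, 0], [0, -0.06, 0, 0], [-0.02, -0.07, 0.02, 0], [-0.04, -0.07, 0.05, 0], [-0.06, -0.07, 0.08, 0], [-0.08, -0.07, 0.12, 0], [-0.1, -0.07, 0.16, 0]]

```text
time: 24.8
tool_pos: [0.4259, 0.3441, 0.1808]
tool_rot: [-1.579, -0.033, -0.211]
contact_force: [1.8, -0.2, -0.1]
opening: 0.066
```

send_rows:
  motion:
    - [[-0.02, 0, 0.03, 0], [-0.04, 0, 0.06, 0], [-0.06, 0, 0.09, 0], [-0.08, 0, 0.12, 0], [-0.09, 0, 0.14, 0], [-0.1, 0, 0.15, 0], [-0.1, 0, 0.15, 0], [-0.1, 0, 0.15, 0]]

```text
time: 25.6
tool_pos: [0.3598, 0.5109, 0.1766]
tool_rot: [-1.579, -0.033, -0.211]
contact_force: [0.5, -0.9, -0.7]
opening: 0.0662
```

```bash
python3 s.py; python3 - <<'E'
from cell import read_camera
import cv2,pickle
for n in("side","top"):
    c=read_camera(n);pickle.dump(c,open(n+"1.pkl","wb"));cv2.imwrite(f"pics/{n}_end.png",c["frame"][...,::-1])
E
```

```text
25.6 p [0.3598 0.5109 0.1766] rot [-1.5794 -0.0328 -0.2113] deg 56.59 F [ 0.45 -0.91 -0.74] M [-0.04   0.003 -0.016] je6 0.026 op 0.0662
```

View pics/side_end.png

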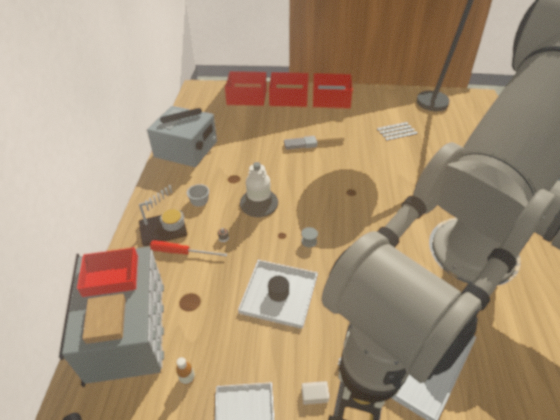

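View pics/top_end.png

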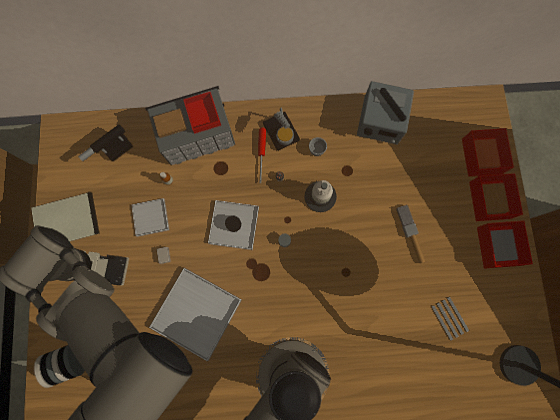

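Both views show the cap upright near the centre of the middle tray, at side (278,288) and top (233,224). The bottle neck is bare and the bystanders look unmoved. I'll check the numbers, then hand in.

```bash
python3 - <<'E'
import pickle,cv2,numpy as np
from h import *
S=pickle.load(open("side1.pkl","rb"));T=pickle.load(open("top1.pkl","rb"));C=[]
for c,(x,y),th in((S,(278,288),100),(T,(233,224),60)):
    m=(c["frame"].max(2)<th).astype(np.uint8);w=np.zeros_like(m);w[y-18:y+18,x-18:x+18]=m[y-18:y+18,x-18:x+18]
    k,l,st,ce=cv2.connectedComponentsWithStats(w);i=l[y,x];print(st[i],ce[i]);C.append(ce[i])
print(tri(S,C[0],T,C[1]))
S0=pickle.load(open("side0.pkl","rb"));
d=cv2.absdiff(S0["frame"],S["frame"]).max(2)
for n,(x,y) in dict(tin=(198,195),motor=(223,236),spool=(309,237),dropper=(184,370),nutbox=(316,392),drv=(190,250),brush=(310,143),tray=(245,310)).items(): print(n,np.percentile(d[y-10:y+10,x-10:x+10],95))
from cell import hand_in
print(hand_in())
E
```

```text
[269 277  19  24 344] [277.98837209 288.91569767]
[225 216  16  16 202] [232.57425743 223.32673267]
(array([0.49617538, 0.16356513, 0.01985542]), [0.001005221641632298, 0.0010052216416323687])
tin 12.0
motor 18.049999999999955
spool 10.049999999999955
dropper 11.0
nutbox 10.0
drv 11.0
brush 11.0
tray 10.0
the job is handed in; nothing more can be done
None
```

The solvent bottle is open: the cap stands upright about 2 mm from the centre of the middle-sized tray. I handed the job in at about 26 s of the 72 s allowed.

- **Press and turn:** I pressed the cap onto its shoulder at about 14–17 N, with a brief 20 N while turning. I then turned it 58° anticlockwise until the torque rose from about 0.1 to 0.46 N m at the stop.
- **Lift and set-down:** The cap touched down in the tray at 6.6 N, and I released it with a partial opening.
- **Final checks:** The two views put the cap's centre at (0.496, 0.164, 0.020), against about 0.022 expected in height. The neck is bare. The side images before and after match at the tray and the bystanders I compared, with only noise-level change; the motor's was slightly higher, but it looks unmoved in both views.

**What disagreed or went wrong:**
- **Tool height:** The gripper sat about 35 mm higher than its reported position and the stated geometry implied. My first test close, at 3 N, met nothing, so I set the grasp height from the pictures and touch instead.
- **First lift:** The cap bound on the first try, with a 9 N pull and 0.6 N m of leftover twist. I lowered it, turned back 2° to release the twist, and it then came off freely.
- **Tool tilt:** The tool drifted to about 0.03 rad of tilt while pressing, and that was never corrected.

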